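# Hang the carrier on the cornice rail and lock it in

### The arm

A 7-joint arm with a two-finger parallel gripper is mounted at the origin on the work surface. World frame = base frame: x ahead of the robot, y to its left, z up, the work surface at z = 0. Lengths are in m, angles in rad, forces in N, time in s.
With the tool pointing down it reaches from about 0.4 to 0.85 m from the base axis. Payload 10.4 kg.
Tool frame: the origin (TCP) lies between the finger pads; the fingertips stand 22 mm ahead of it and the grasp point (between the pads) lies 3 mm ahead of it (env.finger_overhang is the distance from the TCP to the fingertips, in m); z points along the fingers, y is the direction in which the jaws open and shut (so a half turn about z gives the same grasp; the last joint's range is limited). The gripper opens to 87 mm and grips with 3 to 60 N. Pads are 19 mm wide; open, the fingers measure 117 mm over their backs; the gripper's body (75 mm by 190 mm) begins 51 mm behind the grasp point.
Start: joints at [-1.295, 0.332, -0.065, 1.46, 0.022, 1.35, -0.088], TCP at [0.184, 0.597, 0.245] pointing down, gripper open.
Joint ranges: [-2.6, 2.6], [-0.5, 2.12], [-1.47, 1.34], [0.16, 2.42], [-1.27, 4.41], [0.06, 2.06], [-2.6, 2.6]. Speed limits (rad/s): [2.22, 2.22, 2.79, 2.79, 3.14, 3.14, 3.14].

### API

Orientations are given as a 3x3 rotation matrix whose columns are the frame's x, y, z axes.
In Python, from workcell import env gives the robot as it stands.
- The arm moves only by the tool jog_arm, never from a script. Its argument "series" is a list that holds one entry, the list of rows, each a list of 5 numbers: the closure in counts, from 0 (fully open) to 255 (shut), then the shift along the tool's x, y, z in mm, then the turn about the tool's z in rad. In form: [[[gripper, x, y, z, roll], ...]]. A call has 1 to 20 rows; each row is the pose to reach, as a shift and turn from the pose commanded when the call began, along the tool's axes at that moment; what a row does not reach only later rows make up. A row lasts 1/8 s, in which the tool goes at most 62.5 mm and 10.7 degrees, less where a joint would pass 70% of its speed; a pose out of reach is approached as far as the arm can. A call with a gripper value outside its range is refused whole. The fingers move at their own pace and stop on an object; the grip force is fixed at half the most. Time passes only in rows, so rows that repeat a pose let the fingers close. It gives the time, the measured TCP pose, the force and the opening at its end, in the units of the state.
- env.observe(): the state, without advancing time (a new reading comes with each control period).
- env.camera(name): name is "scene" or "top" or "wrist"; returns a dict with "image" (384x512x3 uint8, red, green, blue), "fx", "fy", "cx", "cy" (pixels), "rvec" (rotation vector, rad) and "tvec" (3), from world to camera coordinates, as OpenCV has them. Camera axes: x right, y down, z forward; pixel columns grow to the right and rows downward; lengths in m; the calibration is good to about 2 mm. A picture is of the moment at which its call begins. There is no depth.
- env.hand_in(): hands the job in, once; it reports no verdict.
The state is a dict: "t": time; "joints": joint angles; "qd": joint speeds; "effort": joint torques, N m; "ee_pos": TCP position; "ee_rot": TCP orientation; "ft_force": force on the tool from outside, world axes, zero at the start; "ft_torque": the same for the moment, N m; "finger_gap": finger opening in m.
Only numpy, scipy, OpenCV 4.12 (cv2) and the standard library are available. Lean on these libraries where they do the work, as an engineer would, in place of code of your own. Each camera call takes 0.05 s, during which the arm holds its last target. There are 200 camera calls.

### The job

Hook the small steel tray carrier onto the brass rail in the open gap beside the cornice, grip block towards the robot, and slide it along under the cornice until it hangs centred under the mark (the brass clip with the pointed finial). Then turn the keeper arm a quarter turn to its closed stop over the gap, so that the carrier cannot come off. Leave the carrier hanging freely and still, leave the mark clip where it is, and do not knock over or push aside the other things on the shelf.

Things in the scene. Friction and masses are not known exactly. Their poses are not given: they have to be found in the camera images.
- carrier: small open steel tray, 60 x 44 x 22 mm, hung from an upright steel strap (32 mm wide, 4 mm thick, at x = -18 mm) with a hook on top; 127 mm high, 0.2 kg; starts standing on its tray. Origin on the underside straight below the hook seat; the tray spans x -22 to +38 mm, y +-22 mm. z up; -x is its front with the dark wooden grip block, which faces the robot's side when hung.
- hook_seat (a point): on the carrier, 115 mm above its origin: the rail's axis lies here when it hangs. The hook is a roof open downwards, 33 mm wide inside at its mouth, narrowing to the seat; its top is 12 mm above this point, its tip hangs at x = +20 mm down to 20 mm below this point. Axes as the carrier's.
- carrier_grip (a point): centre of the carrier's dark wooden grip block, at x -29, y 0, z 65 mm in the carrier's frame (50 mm below hook_seat). The block is 18 mm along x, 30 mm along y (pinch it across y), 38 mm high.
- rail_unit: fixed white unit: brass rail, 12 mm diameter, along its y axis, 190 mm above the table, between posts at y = -206 mm and +220 mm (this one 20 mm square, 202 mm high). A white cornice strip covers the rail from the first post to y = +60 mm: underside 220 mm, top 248 mm above the table, edges at x = -22 and +31 mm. Origin on the table under the rail; x away from the robot, z up.
- gap_mid (a point): point on the rail's axis in the middle of the open gap (unit's y = 77 to 210 mm), the only place to hook on. Under the cornice the hook slides but cannot be lifted, and a gripper on the grip block must lean back 30 to 45 deg from vertical, its body in front of the cornice. Axes as the unit's.
- mark_point (a point): point on the rail's axis exactly below the mark, a 12 mm wide brass clip on the cornice with a pointed finial standing on top (tip 91 mm above the rail's axis; the clip's front is 25 mm in front of that axis). Axes as the unit's (y along the rail). Not to be moved.
- keeper (a joint): quarter-turn keeper: flat brass arm, 106 mm long, 10 mm wide, on an upright pin at the cornice's left end, turning level 40 mm above the rail's axis. 0 rad = closed stop, arm along the rail (+y) over the gap; 1.571 = open stop, arm pointing away from the robot (+x). Closes counter-clockwise seen from above; stays where left (0.12 N m).
- keeper_pivot (a point): on the keeper's vertical hinge axis, at the arm's mid height (230 mm above the table).
- keeper_grip (a point): on the keeper's upright dark wooden tab, 66 mm from the hinge axis, 28 mm above the arm's mid height. The tab is 10 mm thick across the arm, 24 mm along it; its top is 13 mm above this point, the arm's top 23 mm below it.
- decanter: empty glass flask-shaped decanter, 124 mm wide, 190 mm high; bystander. Origin under its centre.
- bowl: sage green ceramic bowl, 120 mm wide, 55 mm high; bystander. Origin under its centre.
- coasters: stack of round cork coasters, 92 mm wide, 20 mm high; bystander. Origin under its centre.
- pipette_stand: steel stand with a short glass pipette, foot 70 mm wide, 193 mm high; bystander. Origin under its centre.
- jigger: steel hourglass measure, 44 mm wide, 75 mm high; bystander. Origin under its centre.
There are look-alikes about, which are no part of the job. What is shaped like the carrier but pink is not meant.

How it is judged:
On the way, in this order (a step that is already met when the one before it is completed fails the run):
1. the carrier hangs on the rail in the open gap, before the keeper is closed (x of hook_seat in the frame of mark_point between -0.008 and 0.008 m and z of hook_seat in the frame of mark_point between -0.006 and 0.008 m and angle between carrier's own z axis and vertical below 0.2 rad and y of hook_seat in the frame of mark_point above 0.06 m and value of joint keeper above 0.5 rad), for 0.1 s.
2. the carrier has been slid along the rail to the mark, keeper not yet closed (x of hook_seat in the frame of mark_point between -0.008 and 0.008 m and z of hook_seat in the frame of mark_point between -0.006 and 0.008 m and angle between carrier's own z axis and vertical below 0.2 rad and y of hook_seat in the frame of mark_point between -0.01 and 0.01 m and value of joint keeper above 0.5 rad), for 0.2 s.
At the end, for the whole second after the job is handed in: The carrier hangs at rest on the rail, grip block towards the robot, hook seat within 8 mm of the rail axis (6 mm below), upright within 0.2 rad, within 10 mm of the mark along the rail; keeper within 0.12 rad of its closed stop; nothing else knocked over or moved 40 mm, mark clip not moved (x of hook_seat in the frame of mark_point between -0.008 and 0.008 m and z of hook_seat in the frame of mark_point between -0.006 and 0.008 m and angle between carrier's own z axis and vertical below 0.2 rad and y of hook_seat in the frame of mark_point between -0.01 and 0.01 m and value of joint keeper below 0.12 rad and linear speed of carrier below 0.02 m/s and angular speed of carrier below 0.3 rad/s and x of carrier_grip in the frame of mark_point below -0.01 m); the robot touches nothing.
It fails at once if a loose bystander (decanter, bowl, coasters, pipette stand, jigger) is pushed more than 40 mm or tipped over (distance of any of decanter, bowl, coasters, pipette_stand, jigger from where it was at the start of the episode above 0.04 m or angle between any of decanter, bowl, coasters, pipette_stand, jigger's own z axis and vertical above 0.5 rad).
It fails at once if the mark clip is shifted by more than 5 mm (distance of mark_point from where it was at the start of the episode above 0.005 m).
It also fails if it takes over 72 s, if anything falls off the work surface, if the arm or the gripper's body presses on something with over 40 N, if the wrist force passes 120 N, or if a joint passes its speed limit or range.

## Working session

There is one attempt and no reset: what is moved stays moved. The work goes in short steps, Python scripts to look and compute and a tool call to move; the robot and the scene stay as the last step left them, time stands still between calls to the robot, and variables do not carry over. Pictures are saved under pics/ and viewed, about 8 in all and at most 12, crops included, and the job is handed in when it is done.

Besides the shell and the picture viewer there is one more tool, called after ">>>" by a JSON object that holds its "fn" and its "kwargs". jog_arm: Moves the arm, as the interface text tells. Its arguments: {"type":"object","properties":{"series":{"type":"array","items":{"type":"array","items":{"type":"array","items":{"type":"number"}}}}},"required":["series"]}

```bash
mkdir -p pics; ls; cat > h.py <<'E'
import numpy as np, cv2
from workcell import env
def cam(n,f=None):
    c=env.camera(n); 
    if f: cv2.imwrite('pics/'+f,c['image'][...,::-1])
    c['R']=cv2.Rodrigues(np.array(c['rvec'],float))[0]; c['t']=np.array(c['tvec'],float).ravel()
    c['o']=-c['R'].T@c['t']; return c
def ray(c,u,v):
    d=c['R'].T@np.array([(u-c['cx'])/c['fx'],(v-c['cy'])/c['fy'],1]); return c['o'],d/np.linalg.norm(d)
def onz(c,u,v,z):
    o,d=ray(c,u,v); return o+d*(z-o[2])/d[2]
def tri(*cuv):
    A=np.zeros((3,3));b=np.zeros(3)
    for c,u,v in cuv:
        o,d=ray(c,u,v);P=np.eye(3)-np.outer(d,d);A+=P;b+=P@o
    p=np.linalg.solve(A,b); return p
def proj(c,p):
    q=c['R']@np.array(p)+c['t']; return np.array([c['fx']*q[0]/q[2]+c['cx'],c['fy']*q[1]/q[2]+c['cy']])
E
python3 - <<'E'
from h import *
import pickle
s=cam('scene');t=cam('top')
pickle.dump((s,t),open('c0.pkl','wb'))
for n,c in(('scene',s),('top',t)):
    cv2.imwrite(f'pics/{n}0.png',cv2.resize(c['image'][...,::-1],(800,600),interpolation=cv2.INTER_CUBIC));print(n,c['o'],c['fx'])
o=env.observe();print(o)
E
```

```text
pics
scene [ 1.0670959  -0.66475903  1.10897055] 455.78596955792113
top [ 0.35937277 -0.0318653   1.33285818] 413.9652314514748
{'t': 0.1, 'joints': array([-1.29460136,  0.3328328 , -0.06470837,  1.46082568,  0.0216105 ,
        1.34988645, -0.08847224]), 'qd': array([ 0.00089643, -0.00082131,  0.00096959, -0.0023326 , -0.00232439,
        0.00042897,  0.00116316]), 'effort': array([ 1.07727756e-03, -6.24548793e+01,  2.43297539e-02, -3.90713525e+01,
       -6.13326835e-02,  3.66419891e-02,  9.85507450e-05]), 'ee_pos': array([0.18389129, 0.59701949, 0.24383354]), 'ee_rot': array([[-9.55708558e-01,  2.94314554e-01, -3.10111784e-04],
       [ 2.94314711e-01,  9.55707784e-01, -1.21753492e-03],
       [-6.19619999e-05, -1.25487900e-03, -9.99999211e-01]]), 'ft_force': array([-0.37106667,  0.57402068,  0.69868874]), 'ft_torque': array([-0.04788149,  0.02588251, -0.00453101]), 'finger_gap': 0.08726683419446814}
```

View pics/scene0.png

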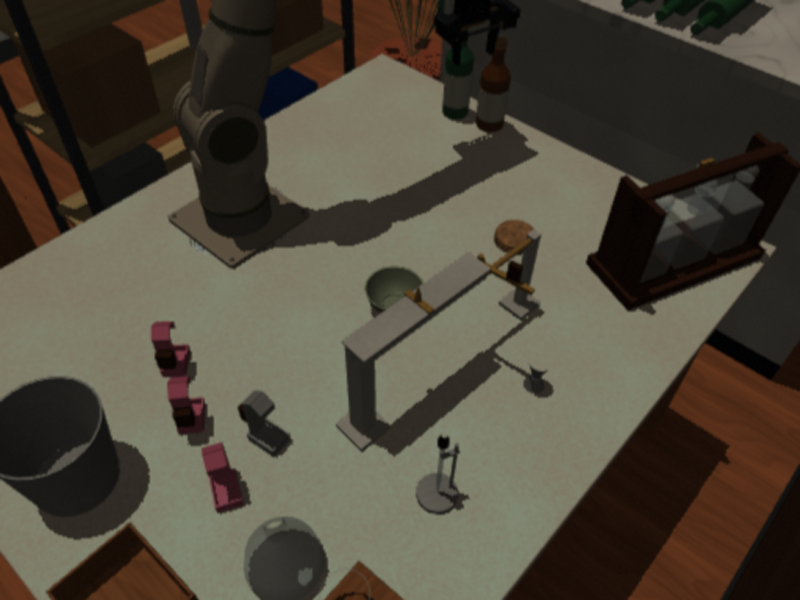

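View pics/top0.png

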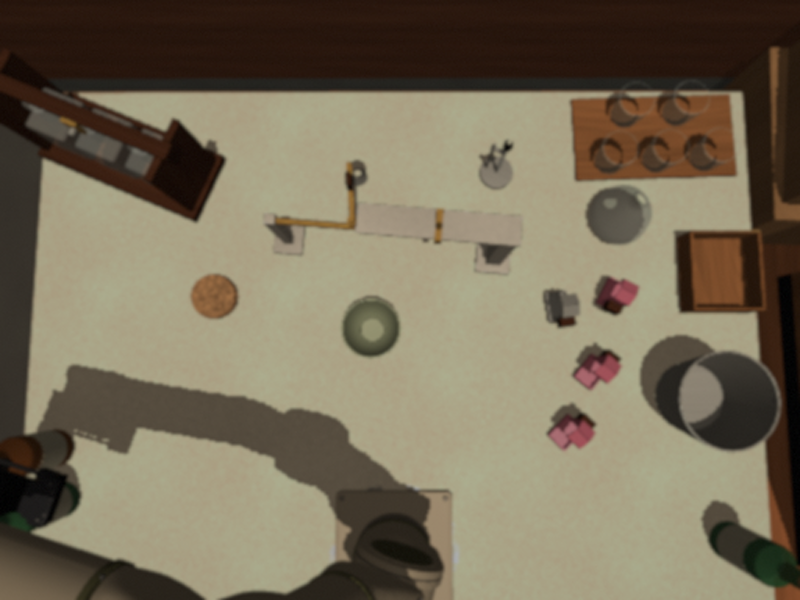

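Carrier candidates (scene picture at 800 px): grey (262,420), pink (172,348), (185,405) and (222,478). Only the grey steel one fits; in the top view it is at (562,305) with its dark block towards the robot. Enlarging to confirm that and the rail details.

```bash
python3 - <<'E'
from h import *
import pickle
s,t=pickle.load(open('c0.pkl','rb'))
def crop(c,u,v,w,h,k): 
    im=c['image'][v:v+h,u:u+w,::-1]; im=cv2.resize(im,None,fx=k,fy=k,interpolation=cv2.INTER_CUBIC)
    return np.clip(im.astype(float)*1.5,0,255).astype('uint8')
# each 400x300
a=crop(s,145,240,50,50*3//4+0,8)[:300,:400]
a=crop(s,140,240,64,48,6.25)
b=crop(t,340,175,48,36,400/48)
c=crop(s,232,140,128,96,3.125)
d=crop(t,165,95,176,66,400/88)
cv2.imwrite('pics/crops.png',np.vstack([np.hstack([a,b]),d[:300,:800] if d.shape[0]>=300 else d]))
cv2.imwrite('pics/crops2.png',crop(s,215,140,140,105,800/140))
E
```

```text
(no output)
```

View pics/crops.png

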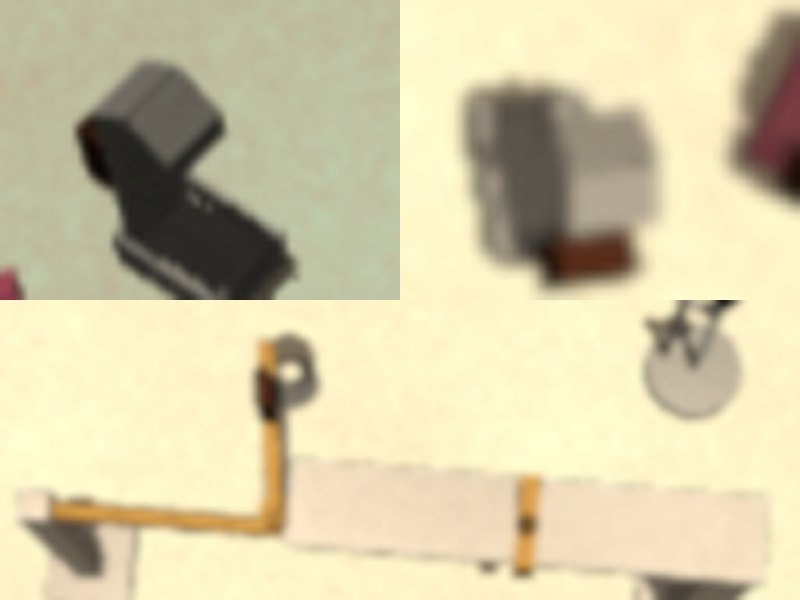

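View pics/crops2.png

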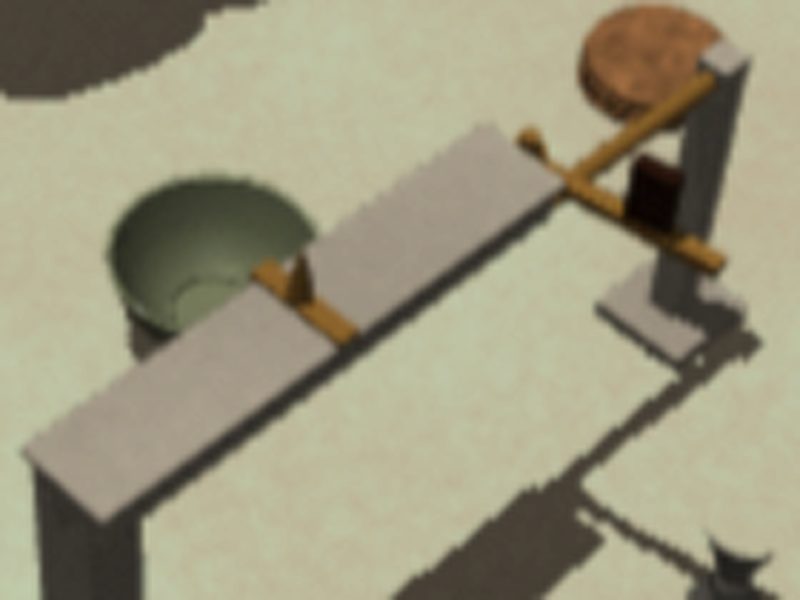

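The crops confirm the grey upright carrier with its block on the robot side. Top crop: ridge about (612,168), block (595,252). Rail from (60,512) to (265,524), clip (527,525). Scene crop: finial tip (300,255), tab (655,195).

```bash
python3 - <<'E'
from h import *
import pickle
np.set_printoptions(precision=4,suppress=True)
s,t=pickle.load(open('c0.pkl','rb'))
T=lambda x,y:(165+x/4.5455,95+(y-300)/4.5455)
B=lambda x,y:(340+(x-400)/8.3333,175+y/8.3333)
S=lambda x,y:(215+x/5.7143,140+y/5.7143)
A=lambda x,y:(140+x/6.25,240+y/6.25)
r1=onz(t,*T(60,512),.190);r2=onz(t,*T(240,523),.190)
print('rail',r1,r2,np.degrees(np.arctan2(*(r1-r2)[:2])))
cs=[onz(t,*T(*p),.248) for p in((285,458),(283,542),(770,493),(762,578))];print('cornice',np.array(cs))
d=cs[0]+cs[1]-cs[2]-cs[3];print('yaw',np.degrees(np.arctan2(-d[0],d[1])), np.linalg.norm(d)/2,'w',np.linalg.norm(cs[0]-cs[1]))
cs2=[onz(s,*S(*p),.248) for p in((488,125),(563,186),(22,452),(103,523))];print('cornice scene',np.array(cs2))
d=cs2[0]+cs2[1]-cs2[2]-cs2[3];print('yaw',np.degrees(np.arctan2(-d[0],d[1])))
print('post',onz(t,*T(33,503),.202),onz(s,*S(725,52),.202))
tip=tri((t,*T(527,523)),(s,*S(300,255)));print('tip',tip)
print('clip top front/back', onz(t,*T(522,572),.25),onz(t,*T(531,478),.25),'scene',onz(s,*S(262,268),.25),onz(s,*S(350,338),.25))
print('tab', tri((t,*T(265,392)),(s,*S(657,165))))
print('pivot', onz(t,*T(273,525),.235),'arm end',onz(t,*T(267,345),.235),onz(s,*S(715,262),.235))
print('ridge',onz(t,*B(612,168),.127),'eaves',*[onz(t,*B(*p),.115) for p in((577,108),(642,108),(572,235),(657,228))])
print('block',*[onz(t,*B(*p),.084) for p in((635,232),(636,272),(555,245),(555,280))])
print('tray',*[onz(t,*B(*p),.022) for p in((465,90),(490,260))])
m=(np.abs(t['image'].astype(int)-0).max(2))
E
```

```text
rail [0.6192 0.2028 0.19  ] [0.6121 0.0912 0.19  ] 3.6327665611156346
cornice [[ 0.6383  0.0588  0.248 ]
 [ 0.5879  0.0596  0.248 ]
 [ 0.6169 -0.2268  0.248 ]
 [ 0.5661 -0.221   0.248 ]]
yaw -4.368122757229234 0.2839120424589155 w 0.050442122042447746
cornice scene [[ 0.5955  0.0609  0.248 ]
 [ 0.6449  0.0533  0.248 ]
 [ 0.5712 -0.2215  0.248 ]
 [ 0.6211 -0.225   0.248 ]]
yaw -4.892969567157177
post [0.6221 0.217  0.202 ] [0.6262 0.2217 0.202 ]
tip [ 0.5961 -0.0801  0.2728]
clip top front/back [ 0.5695 -0.0805  0.25  ] [ 0.6256 -0.0861  0.25  ] scene [ 0.5781 -0.0785  0.25  ] [ 0.6328 -0.0831  0.25  ]
tab [0.6756 0.0719 0.268 ]
pivot [0.6009 0.0667 0.235 ] arm end [0.7112 0.0713 0.235 ] [0.7176 0.0729 0.235 ]
ridge [ 0.4732 -0.3355  0.127 ] eaves [ 0.4958 -0.3268  0.115 ] [ 0.4958 -0.3499  0.115 ] [ 0.4506 -0.3237  0.115 ] [ 0.4531 -0.3538  0.115 ]
block [ 0.454 -0.354  0.084] [ 0.4395 -0.3539  0.084 ] [ 0.4493 -0.3249  0.084 ] [ 0.4366 -0.3245  0.084 ]
tray [ 0.5132 -0.3067  0.022 ] [ 0.4481 -0.3145  0.022 ]
```

Grey carrier confirmed. The moves have no tilt axis, so I'm testing whether driving to the edge of the workspace leaves a tilt. Rising first, clear of everything.

>>> {"fn": "jog_arm", "kwargs": {"series": [[[255, 0, 0, -60, 0], [255, 0, 0, -120, 0], [255, 0, 0, -180, 0], [255, 0, 0, -240, 0], [255, 0, 0, -300, 0], [255, 0, 0, -360, 0], [255, 0, 0, -420, 0]]]}}

```text
t: 0.98
ee_pos: [0.1793, 0.5819, 0.5948]
ee_rot: [[-0.956, 0.293, 0.014], [0.294, 0.955, 0.044], [-0.0, 0.046, -0.999]]
ft_force: [0.1, 0.6, -0.9]
finger_gap: 0.0248
```

```bash
python3 -c "
from h import *
np.set_printoptions(precision=3,suppress=True)
o=env.observe();print(o['t'],o['joints'],o['ee_pos'],o['ee_rot'])"
```

```text
0.975 [-1.537  0.399  0.383  0.657 -0.17   2.059  0.004] [0.179 0.582 0.595] [[-0.956  0.293  0.014]
 [ 0.294  0.955  0.044]
 [-0.     0.046 -0.999]]
```

Joint 6 saturated at its limit and a tilt of 0.046 rad outward appeared, so leaning back is possible this way. I'll first go in front of the robot (azimuth about -2°) and roll so the jaws open along y.

>>> {"fn": "jog_arm", "kwargs": {"series": [[[255, -40, -36, 40, -0.05], [255, -89, -79, 60, -0.1], [255, -133, -118, 60, -0.15], [255, -178, -158, 60, -0.2], [255, -222, -197, 60, -0.26], [255, -267, -237, 60, -0.26], [255, -311, -276, 60, -0.26], [255, -355, -316, 60, -0.26], [255, -400, -355, 60, -0.26], [255, -444, -395, 60, -0.26], [255, -489, -434, 60, -0.26], [255, -533, -474, 60, -0.26], [255, -533, -474, 60, -0.26], [255, -533, -474, 60, -0.26]]]}}

```text
t: 2.72
ee_pos: [0.5504, -0.0253, 0.5125]
ee_rot: [[-0.999, 0.039, 0.013], [0.04, 0.998, 0.044], [-0.011, 0.045, -0.999]]
ft_force: [0.8, 1.0, 0.4]
finger_gap: 0.0006
```

```bash
cat > st.py <<'E'
from h import *
np.set_printoptions(precision=3,suppress=True)
o=env.observe();R=o['ee_rot'];print(o['t'],o['joints'],o['ee_pos'],'gap',o['finger_gap'],'F',o['ft_force']);print(R)
print('lean',np.degrees(np.arccos(-R[2,2])),'az',np.degrees(np.arctan2(R[1,2],R[0,2])),'yang',np.degrees(np.arctan2(R[1,1],R[0,1])))
E
python3 st.py
```

```text
2.725 [-0.825  0.249  1.087  1.147 -0.279  1.864  1.697] [ 0.55  -0.025  0.512] gap 0.0005798206351708422 F [0.841 1.037 0.36 ]
[[-0.999  0.039  0.013]
 [ 0.04   0.998  0.044]
 [-0.011  0.045 -0.999]]
lean 2.6535218969156587 az 73.95667496978601 yang 87.73822684784385
```

>>> {"fn": "jog_arm", "kwargs": {"series": [[[255, 0, 0, -60, 0], [255, 0, 0, -120, 0], [255, 0, 0, -180, 0], [255, 0, 0, -240, 0], [255, 0, 0, -300, 0], [255, 0, 0, -360, 0]]]}}

```text
t: 3.48
ee_pos: [0.525, -0.0296, 0.6376]
ee_rot: [[-0.996, 0.035, 0.087], [0.039, 0.998, 0.044], [-0.085, 0.048, -0.995]]
ft_force: [1.0, -0.4, 0.5]
finger_gap: 0.0003
```

```bash
python3 st.py
```

```text
3.475 [-0.239  0.189  0.33   0.818 -0.127  2.058  1.552] [ 0.525 -0.03   0.638] gap 0.0003157796137603144 F [ 0.974 -0.354  0.504]
[[-0.996  0.035  0.087]
 [ 0.039  0.998  0.044]
 [-0.085  0.048 -0.995]]
lean 5.614361097492292 az 27.03395957372512 yang 87.98087920908077
```

>>> {"fn": "jog_arm", "kwargs": {"series": [[[255, 10, 0, -60, 0], [255, 20, 0, -120, 0], [255, 30, 0, -180, 0], [255, 40, 0, -240, 0], [255, 50, 0, -300, 0], [255, 60, 0, -360, 0], [255, 70, 0, -420, 0], [255, 80, 0, -480, 0]]]}}

```text
t: 4.47
ee_pos: [0.4452, -0.0301, 0.677]
ee_rot: [[-0.987, 0.036, 0.159], [0.043, 0.998, 0.045], [-0.157, 0.052, -0.986]]
ft_force: [0.4, -0.5, 0.2]
finger_gap: 0.0004
```

```bash
python3 st.py
```

```text
4.475 [-0.09  -0.     0.089  0.924 -0.051  2.058  1.502] [ 0.445 -0.03   0.677] gap 0.0004392973611481877 F [ 0.404 -0.538  0.156]
[[-0.987  0.036  0.159]
 [ 0.043  0.998  0.045]
 [-0.157  0.052 -0.986]]
lean 9.515042060819088 az 15.905459481379799 yang 87.94653152482078
```

>>> {"fn": "jog_arm", "kwargs": {"series": [[[255, 0, 0, -100, 0], [255, 0, 0, -200, 0], [255, 0, 0, -300, 0], [255, 0, 0, -400, 0], [255, 0, 0, -500, 0], [255, 0, 0, -600, 0], [255, 0, 0, -700, 0], [255, 0, 0, -800, 0], [255, 0, 0, -900, 0], [255, 0, 0, -1000, 0], [255, 0, 0, -1000, 0], [255, 0, 0, -1000, 0]]]}}

```text
t: 5.98
ee_pos: [0.3975, -0.0327, 0.7094]
ee_rot: [[-0.971, 0.037, 0.235], [0.049, 0.998, 0.043], [-0.233, 0.053, -0.971]]
ft_force: [-0.3, 0.1, 0.0]
finger_gap: 0.0002
```

```bash
python3 st.py
```

```text
5.975 [ 0.476 -0.088 -0.389  0.929 -0.109  2.058  1.549] [ 0.398 -0.033  0.709] gap 0.00021154962474841376 F [-0.295  0.144  0.002]
[[-0.971  0.037  0.235]
 [ 0.049  0.998  0.043]
 [-0.233  0.053 -0.971]]
lean 13.805060337994867 az 10.412519691097998 yang 87.8535691103106
```

>>> {"fn": "jog_arm", "kwargs": {"series": [[[255, 0, 0, -100, 0], [255, 0, 0, -200, 0], [255, 0, 0, -300, 0], [255, 0, 0, -300, 0]]]}}

```text
t: 6.48
ee_pos: [0.3745, -0.0337, 0.7399]
ee_rot: [[-0.951, 0.037, 0.307], [0.052, 0.998, 0.041], [-0.305, 0.055, -0.951]]
ft_force: [-0.2, 0.8, -0.2]
finger_gap: 0.0006
```

>>> {"fn": "jog_arm", "kwargs": {"series": [[[255, 0, 0, -100, 0], [255, 0, 0, -200, 0], [255, 0, 0, -300, 0], [255, 0, 0, -300, 0]]]}}

```text
t: 6.98
ee_pos: [0.3541, -0.0372, 0.7678]
ee_rot: [[-0.927, 0.041, 0.374], [0.06, 0.997, 0.04], [-0.371, 0.059, -0.927]]
ft_force: [-0.0, -0.2, -0.4]
finger_gap: 0.0003
```

>>> {"fn": "jog_arm", "kwargs": {"series": [[[255, 0, 0, -100, 0], [255, 0, 0, -200, 0], [255, 0, 0, -300, 0], [255, 0, 0, -300, 0]]]}}

```text
t: 7.48
ee_pos: [0.3513, -0.0513, 0.7917]
ee_rot: [[-0.903, 0.044, 0.427], [0.073, 0.996, 0.051], [-0.423, 0.077, -0.903]]
ft_force: [-0.3, -0.3, -0.4]
finger_gap: 0.0004
```

```bash
python3 st.py
```

```text
7.475 [-0.187 -0.2    0.168  0.838 -0.013  2.058  1.485] [ 0.351 -0.051  0.792] gap 0.00039666753215249575 F [-0.318 -0.314 -0.386]
[[-0.903  0.044  0.427]
 [ 0.073  0.996  0.051]
 [-0.423  0.077 -0.903]]
lean 25.468850264651255 az 6.818721173567658 yang 87.47276699194909
```

>>> {"fn": "jog_arm", "kwargs": {"series": [[[255, 0, -50, 0, 0], [255, 0, -100, 0, 0], [255, 0, -150, 0, 0], [255, 0, -150, -100, 0], [255, 0, -150, -200, 0], [255, 0, -150, -300, 0], [255, 0, -150, -300, 0]]]}}

```text
t: 8.35
ee_pos: [0.3195, -0.2185, 0.7913]
ee_rot: [[-0.88, 0.059, 0.472], [0.089, 0.995, 0.042], [-0.467, 0.079, -0.881]]
ft_force: [0.6, -0.1, 1.5]
finger_gap: 0.0007
```

>>> {"fn": "jog_arm", "kwargs": {"series": [[[255, 0, 0, -100, 0], [255, 0, 0, -200, 0], [255, 0, 0, -300, 0], [255, 0, 0, -300, 0]]]}}

```text
t: 8.85
ee_pos: [0.3058, -0.2159, 0.8181]
ee_rot: [[-0.857, 0.032, 0.514], [0.03, 0.999, -0.012], [-0.514, 0.005, -0.858]]
ft_force: [-0.9, -2.4, -0.5]
finger_gap: 0.0004
```

>>> {"fn": "jog_arm", "kwargs": {"series": [[[255, 0, 0, -100, 0], [255, 0, 0, -200, 0], [255, 0, 0, -300, 0], [255, 0, 0, -300, 0]]]}}

```text
t: 9.35
ee_pos: [0.2632, -0.2879, 0.8232]
ee_rot: [[-0.813, 0.085, 0.576], [0.111, 0.994, 0.01], [-0.572, 0.072, -0.817]]
ft_force: [-1.1, -0.0, 1.2]
finger_gap: 0.0003
```

```bash
python3 st.py
```

```text
9.35 [-0.474 -0.29   0.926  0.713 -0.064  2.058  1.913] [ 0.263 -0.288  0.823] gap 0.00033428753473292515 F [-1.104 -0.039  1.154]
[[-0.813  0.085  0.576]
 [ 0.111  0.994  0.01 ]
 [-0.572  0.072 -0.817]]
lean 35.20164417461441 az 0.9715579082467318 yang 85.10026511905777
```

Lean is now 35°, azimuth about 1°. Levelling the jaw axis with a small roll, then going to a view point in front of the carrier.

>>> {"fn": "jog_arm", "kwargs": {"series": [[[0, 28, -9, 48, -0.06], [0, 56, -18, 96, -0.125], [0, 84, -27, 143, -0.125], [0, 111, -36, 190, -0.125], [0, 139, -45, 238, -0.125], [0, 167, -54, 285, -0.125], [0, 195, -63, 333, -0.125], [0, 223, -72, 380, -0.125], [0, 250, -81, 428, -0.125], [0, 278, -90, 475, -0.125], [0, 278, -90, 475, -0.125], [0, 278, -90, 475, -0.125]]]}}

```text
t: 10.85
ee_pos: [0.3056, -0.3407, 0.2718]
ee_rot: [[-0.816, -0.022, 0.578], [-0.018, 1.0, 0.012], [-0.578, -0.001, -0.816]]
ft_force: [0.3, 0.0, -0.5]
finger_gap: 0.0869
```

```bash
python3 st.py; python3 - <<'E'
from h import *
import pickle
np.set_printoptions(precision=4,suppress=True)
s,t=pickle.load(open('c0.pkl','rb'))
w=cam('wrist');pickle.dump(w,open('w1.pkl','wb'));print(w['o'],w['fx'])
cv2.imwrite('pics/w1.png',cv2.resize(w['image'][...,::-1],(800,600),interpolation=cv2.INTER_CUBIC))
for c,n in((t,'top'),(s,'scene')):
    h=cv2.cvtColor(c['image'],cv2.COLOR_RGB2HSV);m=((h[...,0]>165)|(h[...,0]<3))&(h[...,1]>90)&(h[...,2]>60)
    k,l,st,ce=cv2.connectedComponentsWithStats(m.astype('uint8'))
    for i in range(1,k):
        if st[i,4]>25 and 60<ce[i][1]<350: print(n,st[i],ce[i],onz(c,*ce[i],.06))
E
```

```text
10.85 [ 0.135 -0.479  0.781  2.158 -0.19   0.963  2.594] [ 0.306 -0.341  0.272] gap 0.08686364129530509 F [ 0.332  0.039 -0.502]
[[-0.816 -0.022  0.578]
 [-0.018  1.     0.012]
 [-0.578 -0.001 -0.816]]
lean 35.29234761340601 az 1.1836820600684945 yang 91.25056620056654
[ 0.1638 -0.3439  0.3425] 337.4818894440207
top [382 178  26  17 291] [395.189  186.6701] [ 0.5058 -0.4452  0.06  ]
top [368 227  29  21 369] [381.8509 236.4444] [ 0.353  -0.3986  0.06  ]
top [352 266  28  20 342] [366.2895 276.0117] [ 0.2346 -0.3475  0.06  ]
scene [ 97 206  13  12 136] [102.4853 211.5588] [ 0.1932 -0.3348  0.06  ]
scene [111 221  10  10  56] [115.5536 225.2857] [ 0.2619 -0.3395  0.06  ]
scene [107 240  14  16 180] [113.3389 247.6556] [ 0.3198 -0.39    0.06  ]
scene [122 255   8  11  57] [126.1404 259.7895] [ 0.3769 -0.3905  0.06  ]
scene [129 284  16  18 214] [136.715  292.4953] [ 0.4752 -0.4328  0.06  ]
scene [134 304  21  22 166] [141.0422 316.1988] [ 0.5343 -0.4663  0.06  ]
```

View pics/w1.png

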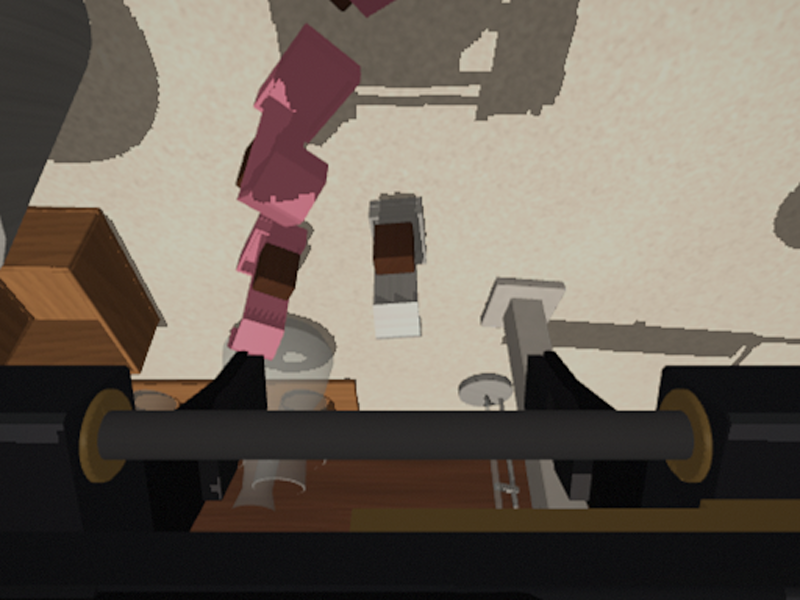

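Wrist view: grey carrier with block at (395,247) and hook top at (397,318). Pink look-alikes stand alongside at (280,180) and (265,290). I'll measure the block and the nearest pink one for body clearance.

```bash
python3 - <<'E'
from h import *
import pickle
np.set_printoptions(precision=4,suppress=True)
s,t=pickle.load(open('c0.pkl','rb'));w=pickle.load(open('w1.pkl','rb'))
W=lambda x,y:((x+.5)/1.5625-.5,(y+.5)/1.5625-.5)
# block: top face z=.084 corners, front bottom edge z=.046 ; hook ridge z=.127
for n,p,z in(('top back L',(373,224),.084),('top back R',(412,222),.084),('top front? L',(374,256),.084),('R',(414,253),.084),('bot L',(375,275),.046),('bot R',(415,271),.046),('hook far L',(376,338),.115),('hook far R',(421,335),.115),('hook near L',(373,304),.127),('hook near R',(418,302),.127),('tray L',(369,203),.022),('tray R',(421,198),.022)): print(n,onz(w,*W(*p),z))
print('pink2 top corners z.127', onz(w,*W(305,25),.127),onz(w,*W(360,75),.127),onz(w,*W(258,108),.127),onz(w,*W(283,150),.127),onz(w,*W(328,170),.127),onz(w,*W(310,222),.127))
print('pink2 scene', [onz(s,u,v,.127) for u,v in((107,240),(120,241),(107,250),(120,250))], 'tray',onz(s,126,260,.015))
print('pink2 top', onz(t,387,231,.127), onz(t,376,242,.02))
E
```

```text
top back L [ 0.4057 -0.3537  0.084 ]
top back R [ 0.4033 -0.3279  0.084 ]
top front? L [ 0.4365 -0.3533  0.084 ]
R [ 0.4328 -0.3251  0.084 ]
bot L [ 0.4999 -0.3541  0.046 ]
bot R [ 0.4941 -0.3204  0.046 ]
hook far L [ 0.4938 -0.3515  0.115 ]
hook far R [ 0.489  -0.3177  0.115 ]
hook near L [ 0.437  -0.3528  0.127 ]
hook near R [ 0.4342 -0.3233  0.127 ]
tray L [ 0.4413 -0.359   0.022 ]
tray R [ 0.4353 -0.3182  0.022 ]
pink2 top corners z.127 [ 0.2592 -0.3779  0.127 ] [ 0.2794 -0.3567  0.127 ] [ 0.296 -0.403  0.127] [ 0.3181 -0.395   0.127 ] [ 0.3294 -0.3742  0.127 ] [ 0.3648 -0.3868  0.127 ]
pink2 scene [array([ 0.3359, -0.4042,  0.127 ]), array([ 0.3633, -0.3834,  0.127 ]), array([ 0.3615, -0.4228,  0.127 ]), array([ 0.3859, -0.4004,  0.127 ])] tray [ 0.3476 -0.3794  0.015 ]
pink2 top [ 0.369  -0.3948  0.127 ] [ 0.3355 -0.3912  0.02  ]
```

Block is at about (0.444, -0.339) with carrier yaw about 8°. A pink hook stands near (0.365, -0.40), where the gripper body would be for a block grip. So I'll first pinch the strap just under the hook, which keeps the body higher, carry the carrier to open space, and regrasp there.

>>> {"fn": "jog_arm", "kwargs": {"series": [[[0, -25, 1, 30, 0], [0, -25, 1, 80, 0], [0, -25, 1, 130, 0], [0, -25, 1, 165, 0], [0, -25, 1, 195, 0], [0, -25, 1, 210, 0], [0, -25, 1, 219, 0], [0, -25, 1, 219, 0], [0, -25, 1, 219, 0]]]}}

```text
t: 12.02
ee_pos: [0.4329, -0.3118, 0.1323]
ee_rot: [[-0.818, -0.004, 0.575], [-0.014, 1.0, -0.014], [-0.575, -0.019, -0.818]]
ft_force: [-0.2, -0.4, -0.0]
finger_gap: 0.0869
```

```bash
python3 st.py; python3 - <<'E'
from h import *
s=cam('scene');w=cam('wrist');t=cam('top')
a=cv2.resize(s['image'][200:320,90:250,::-1],(800,600),interpolation=cv2.INTER_CUBIC)
b=cv2.resize(w['image'][...,::-1],(400,300));c=cv2.resize(t['image'][130:280,300:500,::-1],(400,300),interpolation=cv2.INTER_CUBIC)
cv2.imwrite('pics/g1.png',np.hstack([cv2.resize(a,(400,300)),b]))
cv2.imwrite('pics/g1.png',np.vstack([np.hstack([cv2.resize(a,(400,300)),b]),np.hstack([c,b*0])]))
E
```

```text
12.025 [-0.606 -0.276  1.338  2.274 -0.302  0.491  2.603] [ 0.433 -0.312  0.132] gap 0.08690420431815907 F [-0.2   -0.357 -0.037]
[[-0.818 -0.004  0.575]
 [-0.014  1.    -0.014]
 [-0.575 -0.019 -0.818]]
lean 35.119256529434615 az -1.3665508511252815 yang 90.21496988986684
```

View pics/g1.png

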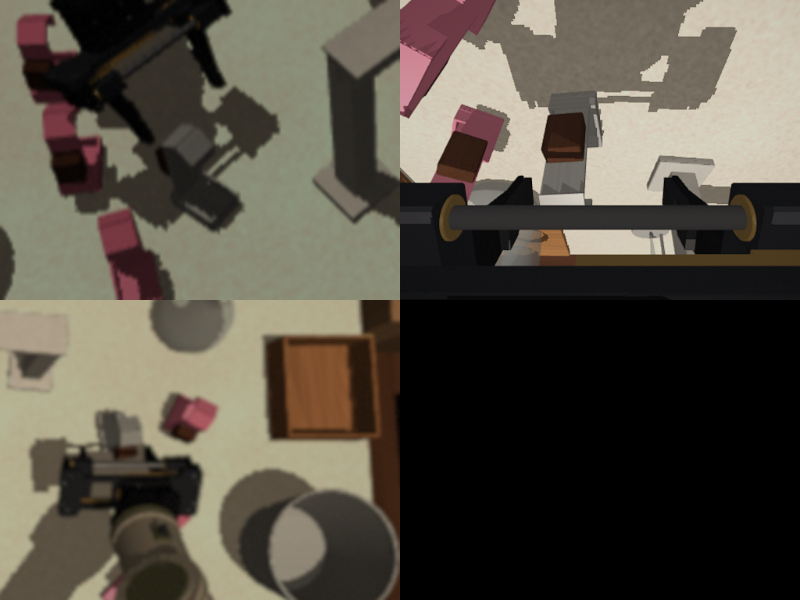

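Out of reach: joints 3 and 7 are at their limits, so the tool is 25 mm to the left and high, touching nothing. Backing off and taking the half turn about the tool axis (same grasp).

>>> {"fn": "jog_arm", "kwargs": {"series": [[[0, 0, 0, -60, 0], [0, 0, 0, -110, 0.1], [0, 0, 0, -110, 0.28], [0, 0, 0, -110, 0.46], [0, 0, 0, -110, 0.64], [0, 0, 0, -110, 0.82], [0, 0, 0, -110, 1.0], [0, 0, 0, -110, 1.18], [0, 0, 0, -110, 1.36], [0, 0, 0, -110, 1.54], [0, 0, 0, -110, 1.72], [0, 0, 0, -110, 1.9], [0, 0, 0, -110, 2.08], [0, 0, 0, -110, 2.26], [0, 0, 0, -110, 2.44], [0, 0, 0, -110, 2.62], [0, 0, 0, -110, 2.8], [0, 0, 0, -110, 2.98], [0, 0, 0, -110, 3.14], [0, 0, 0, -110, 3.14]]]}}

```text
t: 14.68
ee_pos: [0.3699, -0.3094, 0.2217]
ee_rot: [[0.819, 0.007, 0.574], [0.018, -1.0, -0.013], [0.574, 0.021, -0.819]]
ft_force: [0.0, -0.6, 0.9]
finger_gap: 0.087
```

```bash
cat >> st.py <<'E'
import sys
if len(sys.argv)>3:
    g=np.array([float(x) for x in sys.argv[1:4]]); print('shift mm to put grasp pt there',1000*(R.T@(g-o['ee_pos'])-[0,0,.003]))
E
python3 st.py .454 -.3365 .105
```

```text
14.675 [ 0.576 -0.244  0.295  2.226 -0.54   0.801 -0.366] [ 0.37  -0.309  0.222] gap 0.08696917436304545 F [ 0.011 -0.588  0.906]
[[ 0.819  0.007  0.574]
 [ 0.018 -1.    -0.013]
 [ 0.574  0.021 -0.819]]
lean 35.05868739349871 az -1.2750881014589457 yang -89.57825470936561
shift mm to put grasp pt there [  1.394  25.335 141.209]
```

>>> {"fn": "jog_arm", "kwargs": {"series": [[[0, 1, 25, 40, 0], [0, 1, 25, 80, 0], [0, 1, 25, 110, 0], [0, 1, 25, 130, 0], [0, 1, 25, 141, 0], [0, 1, 25, 141, 0]]]}}

```text
t: 15.42
ee_pos: [0.452, -0.3357, 0.107]
ee_rot: [[0.819, 0.009, 0.574], [0.019, -1.0, -0.012], [0.574, 0.021, -0.819]]
ft_force: [-0.6, 0.5, -0.0]
finger_gap: 0.087
```

```bash
python3 st.py .454 -.3365 .105; python3 - <<'E'
from h import *
s=cam('scene');w=cam('wrist')
a=cv2.resize(s['image'][225:315,120:240,::-1],(400,300),interpolation=cv2.INTER_CUBIC)
b=cv2.resize(w['image'][...,::-1],(400,300))
cv2.imwrite('pics/g2.png',np.hstack([a,b]))
E
```

```text
15.425 [ 0.482  0.118  0.326  2.191 -0.929  0.577 -0.024] [ 0.452 -0.336  0.107] gap 0.08702595106656495 F [-0.617  0.457 -0.027]
[[ 0.819  0.009  0.574]
 [ 0.019 -1.    -0.012]
 [ 0.574  0.021 -0.819]]
lean 35.02159724656643 az -1.1848691412731875 yang -89.49486965170354
shift mm to put grasp pt there [ 0.486  0.806 -0.193]
```

View pics/g2.png

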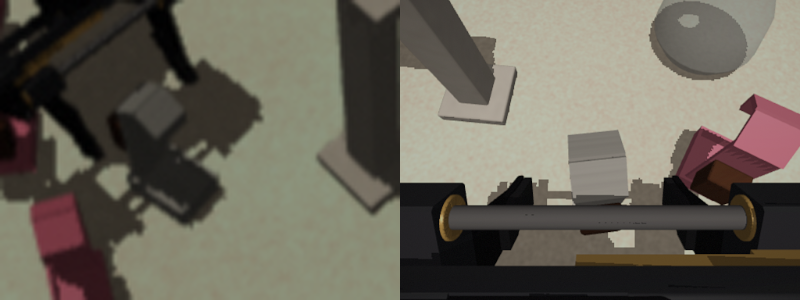

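Fingers straddle the hook and strap evenly (hook at (597,160) between fingers at 520 and 665). Closing.

>>> {"fn": "jog_arm", "kwargs": {"series": [[[255, 0, 0, 0, 0], [255, 0, 0, 0, 0], [255, 0, 0, 0, 0], [255, 0, 0, 0, 0], [255, 0, 0, 0, 0], [255, 0, 0, 0, 0], [255, 0, 0, 0, 0], [255, 11, 0, -16, 0], [255, 23, 1, -33, 0], [255, 25, -50, -33, 0], [255, 26, -100, -33, 0], [255, 26, -100, -33, 0]]]}}

```text
t: 17.02
ee_pos: [0.4532, -0.2311, 0.1465]
ee_rot: [[0.819, 0.012, 0.573], [0.021, -1.0, -0.008], [0.573, 0.019, -0.819]]
ft_force: [0.3, -1.3, -2.0]
finger_gap: 0.0312
```

```bash
python3 st.py .454 -.236 .106
```

```text
17.025 [ 0.362 -0.13   0.21   2.32  -0.625  0.5   -0.487] [ 0.453 -0.231  0.146] gap 0.03120937031473862 F [ 0.345 -1.345 -2.044]
[[ 0.819  0.012  0.573]
 [ 0.021 -1.    -0.008]
 [ 0.573  0.019 -0.819]]
lean 34.99177369863024 az -0.8382452431115684 yang -89.28937067802543
shift mm to put grasp pt there [-22.656   4.151  30.676]
```

Held (31 mm, about 2 N). Setting it down at y = -0.231 and opening.

>>> {"fn": "jog_arm", "kwargs": {"series": [[[255, -8, 0, 12, 0], [255, -15, 0, 22, 0], [255, -20, 0, 28, 0], [255, -22, 0, 31, 0], [255, -22, 0, 32, 0], [255, -22, 0, 32, 0], [150, -22, 0, 32, 0], [100, -22, 0, 32, 0], [0, -22, 0, 32, 0], [0, -22, 0, 32, 0], [0, -22, 0, 32, 0], [0, -22, 0, 32, 0]]]}}

```text
t: 18.52
ee_pos: [0.454, -0.2358, 0.1085]
ee_rot: [[0.819, 0.007, 0.574], [0.017, -1.0, -0.012], [0.574, 0.02, -0.818]]
ft_force: [0.2, -0.0, -0.7]
finger_gap: 0.0782
```

```bash
python3 st.py .441 -.231 .069; python3 - <<'E'
from h import *
s=cam('scene');w=cam('wrist')
import pickle;pickle.dump((s,w),open('c3.pkl','wb'))
a=cv2.resize(s['image'][205:295,140:260,::-1],(400,300),interpolation=cv2.INTER_CUBIC)
b=cv2.resize(w['image'][...,::-1],(400,300))
cv2.imwrite('pics/g3.png',np.hstack([a,b]))
E
```

```text
18.525 [ 0.333 -0.049  0.254  2.35  -0.802  0.427 -0.295] [ 0.454 -0.236  0.108] gap 0.07818129104038071 F [ 0.249 -0.028 -0.69 ]
[[ 0.819  0.007  0.574]
 [ 0.017 -1.    -0.012]
 [ 0.574  0.02  -0.818]]
lean 35.068509403457675 az -1.2432604496047561 yang -89.5942590811383
shift mm to put grasp pt there [-33.252  -5.703  21.778]
```

View pics/g3.png

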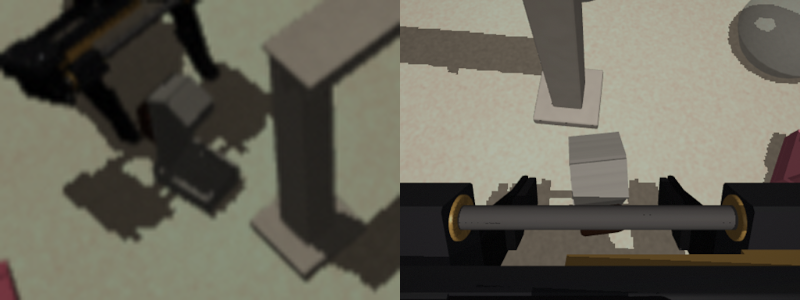

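Standing upright, centred between the fingers. Moving down to the block and gripping.

>>> {"fn": "jog_arm", "kwargs": {"series": [[[0, -12, -1, 4, 0], [0, -24, -1, 12, 0], [0, -32, -1, 23, 0], [0, -32, -1, 23, 0], [255, -32, -1, 23, 0], [255, -32, -1, 23, 0], [255, -32, -1, 23, 0], [255, -32, -1, 23, 0], [255, -32, -1, 23, 0], [255, -32, -1, 23, 0], [255, -32, -1, 23, 0], [255, -23, -1, 10, 0], [255, -15, -1, -1, 0], [255, -15, -1, -1, 0]]]}}

```text
t: 20.38
ee_pos: [0.4415, -0.2352, 0.1013]
ee_rot: [[0.818, 0.007, 0.575], [0.018, -1.0, -0.013], [0.575, 0.021, -0.818]]
ft_force: [0.0, 0.3, -2.5]
finger_gap: 0.0307
```

```bash
python3 st.py; python3 - <<'E'
from h import *
s=cam('scene');w=cam('wrist');t=cam('top')
import pickle;pickle.dump((s,w,t),open('c4.pkl','wb'))
E
```

```text
20.375 [ 0.338 -0.059  0.268  2.378 -0.839  0.422 -0.238] [ 0.441 -0.235  0.101] gap 0.03072622293527504 F [ 0.017  0.262 -2.469]
[[ 0.818  0.007  0.575]
 [ 0.018 -1.    -0.013]
 [ 0.575  0.021 -0.818]]
lean 35.13968371304042 az -1.2738408987116459 yang -89.57665907856465
```

Block gripped (30.7 mm), carrier lifted. Carrying it up and around in front of the rail to the gap.

>>> {"fn": "jog_arm", "kwargs": {"series": [[[255, 16, 0, -24, 0], [255, 35, 1, -50, 0], [255, 50, 2, -71, 0], [255, 52, -35, -71, 0.01], [255, 55, -80, -70, 0.03], [255, 58, -130, -69, 0.05], [255, 61, -180, -69, 0.07], [255, 64, -230, -68, 0.07], [255, 67, -280, -67, 0.07], [255, 69, -325, -66, 0.07], [255, 71, -360, -66, 0.07], [255, 72, -373, -66, 0.07], [255, 72, -373, -66, 0.07], [255, 72, -373, -66, 0.07]]]}}

```text
t: 22.28
ee_pos: [0.4592, 0.139, 0.1879]
ee_rot: [[0.818, -0.051, 0.573], [-0.054, -0.998, -0.013], [0.573, -0.02, -0.819]]
ft_force: [-1.2, -0.2, -2.1]
finger_gap: 0.0301
```

```bash
python3 st.py; python3 - <<'E'
from h import *
s=cam('scene');w=cam('wrist');t=cam('top')
import pickle;pickle.dump((s,w,t),open('c5.pkl','wb'))
a=cv2.resize(s['image'][110:230,240:400,::-1],(400,300),interpolation=cv2.INTER_CUBIC)
b=cv2.resize(w['image'][...,::-1],(800,600),interpolation=cv2.INTER_CUBIC)[:300]
c=cv2.resize(t['image'][95:245,145:345,::-1],(400,300),interpolation=cv2.INTER_CUBIC)
cv2.imwrite('pics/r1.png',np.vstack([b,np.hstack([a,c])]))
E
```

```text
22.275 [ 0.631 -0.465 -1.022  2.309 -0.251  0.531 -1.903] [0.459 0.139 0.188] gap 0.030121722304743973 F [-1.165 -0.239 -2.087]
[[ 0.818 -0.051  0.573]
 [-0.054 -0.998 -0.013]
 [ 0.573 -0.02  -0.819]]
lean 34.991689903728364 az -1.2612831696885975 yang -92.93270199862923
```

View pics/r1.png

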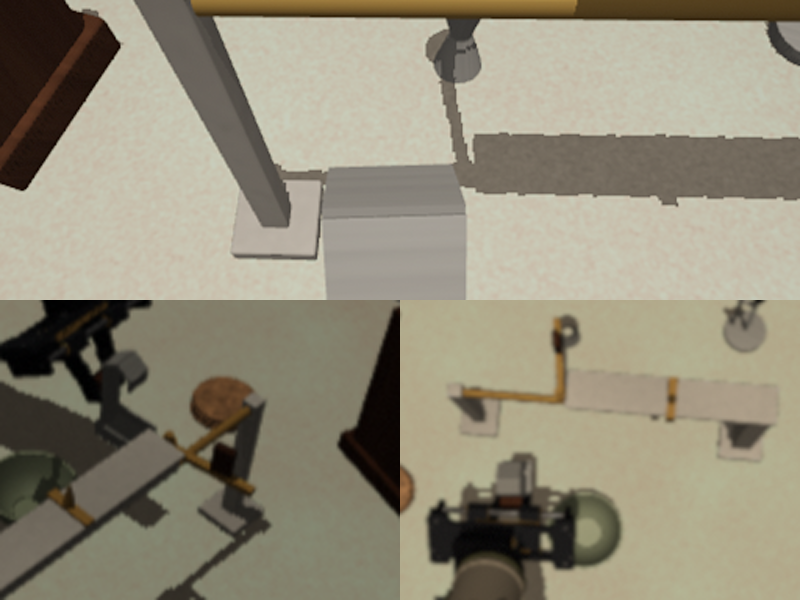

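Wrist view: hook ridge at y≈215 px, x 325–465 (level), and rail lower edge from (195,14) to (800,20). Working out the gap between them.

```bash
python3 - <<'E'
from h import *
import pickle
np.set_printoptions(precision=4,suppress=True)
s,w,t=pickle.load(open('c5.pkl','rb'))
W=lambda x,y:((x+.5)/1.5625-.5,(y+.5)/1.5625-.5)
print('cam',w['o'])
for p in((325,218),(465,213)): print('ridge',onz(w,*W(*p),.2436))
for p in((325,167),(460,163)): print('far eave',onz(w,*W(*p),.233))
for p in((250,14),(395,16),(700,19)):
    o,d=ray(w,*W(*p)); q=onz(w,*W(*p),.19)
    th=np.arctan2(-d[2],np.hypot(d[0],0)); print('rail axis', q[:2]+[.006/np.sin(th),0])
# post top / rail in top+scene re-check: rail colour in top image
h=cv2.cvtColor(t['image'],cv2.COLOR_RGB2HSV)
for u in(185,195,205,215):
    col=h[130:155,u]; m=(col[:,1]>120)&(col[:,0]>10)&(col[:,0]<30); v=130+np.where(m)[0].mean() if m.any() else None
    if v: print('rail top',onz(t,u,v,.19))
h=cv2.cvtColor(s['image'],cv2.COLOR_RGB2HSV)
for u in(320,325,330,335):
    col=h[150:175,u]; m=(col[:,1]>120)&(col[:,0]>10)&(col[:,0]<30); 
    if m.any(): print('rail scene',onz(s,u,150+np.where(m)[0].mean(),.19),m.sum())
E
```

```text
cam [0.4403 0.1365 0.3453]
ridge [0.4949 0.151  0.2436]
ridge [0.4943 0.1207 0.2436]
far eave [0.5148 0.1524 0.233 ]
far eave [0.5138 0.119  0.233 ]
rail axis [0.6227 0.187 ]
rail axis [0.6175 0.1312]
rail axis [0.6074 0.0167]
rail top [0.6196 0.1836 0.19  ]
rail top [0.6181 0.1554 0.19  ]
rail top [0.6152 0.1272 0.19  ]
rail top [0.6123 0.0991 0.19  ]
rail scene [0.6014 0.1521 0.19  ] 16
rail scene [0.6071 0.1684 0.19  ] 17
rail scene [0.6117 0.1864 0.19  ] 13
rail scene [0.6175 0.2029 0.19  ] 9
```

>>> {"fn": "jog_arm", "kwargs": {"series": [[[255, 30, -2, 21, 0], [255, 65, -4, 45, 0], [255, 90, -6, 63, 0], [255, 101, -6, 71, 0], [255, 101, -6, 71, 0], [255, 96, -6, 79, 0], [255, 91, -6, 86, 0], [255, 86, -6, 93, 0], [255, 82, -6, 98, 0], [255, 79, -6, 102, 0], [255, 78, -6, 104, 0], [255, 78, -6, 104, 0]]]}}

```text
t: 23.92
ee_pos: [0.5835, 0.1403, 0.1481]
ee_rot: [[0.817, -0.05, 0.574], [-0.053, -0.999, -0.013], [0.574, -0.02, -0.819]]
ft_force: [-1.7, -1.3, 2.4]
finger_gap: 0.03
```

```bash
python3 st.py; python3 - <<'E'
from h import *
s=cam('scene');w=cam('wrist');t=cam('top')
import pickle;pickle.dump((s,w,t),open('c6.pkl','wb'))
a=cv2.resize(s['image'][110:230,240:400,::-1],(400,300),interpolation=cv2.INTER_CUBIC)
b=cv2.resize(w['image'][...,::-1],(800,600),interpolation=cv2.INTER_CUBIC)[:300]
c=cv2.resize(t['image'][95:245,145:345,::-1],(400,300),interpolation=cv2.INTER_CUBIC)
cv2.imwrite('pics/r2.png',np.vstack([b,np.hstack([a,c])]))
E
```

```text
23.925 [-0.316  0.053 -0.147  2.146  0.649  0.471 -2.602] [0.583 0.14  0.148] gap 0.030001178030512023 F [-1.652 -1.348  2.384]
[[ 0.817 -0.05   0.574]
 [-0.053 -0.999 -0.013]
 [ 0.574 -0.02  -0.819]]
lean 35.063151888480526 az -1.2711872821123071 yang -92.89023899947826
```

View pics/r2.png

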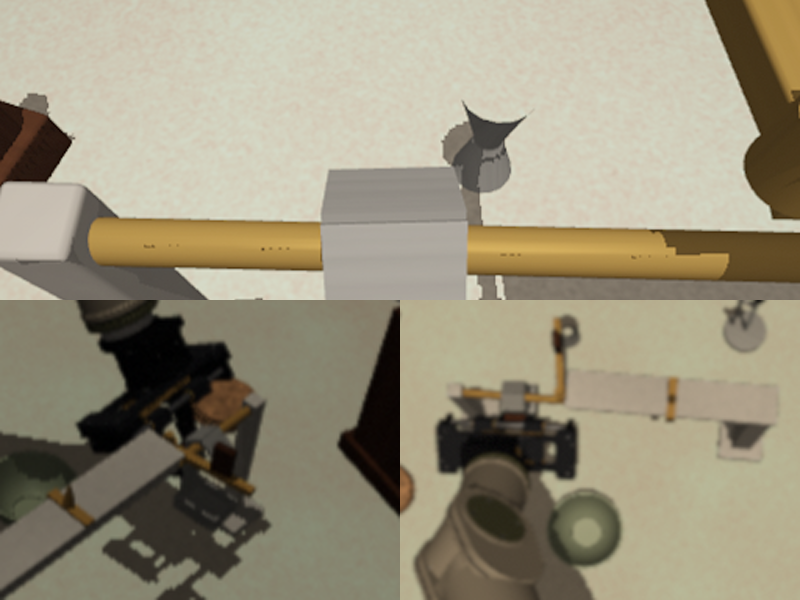

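The hook sits over the rail and rail contact took up the weight (Fz from -2 to +2.4 N). Sliding 200 mm along the rail direction (slope about 0.086), then another look.

>>> {"fn": "jog_arm", "kwargs": {"series": [[[255, 0, 5, 0, 0], [255, 0, 20, -1, 0], [255, -1, 40, -1, 0], [255, -1, 60, -2, 0], [255, -1, 80, -3, 0], [255, -2, 100, -4, 0], [255, -2, 120, -4, 0], [255, -2, 140, -5, 0], [255, -3, 160, -6, 0], [255, -3, 180, -7, 0], [255, -3, 195, -7, 0], [255, -3, 200, -7, 0], [255, -3, 200, -7, 0]]]}}

```text
t: 25.7
ee_pos: [0.5666, -0.0596, 0.1482]
ee_rot: [[0.817, -0.052, 0.574], [-0.054, -0.998, -0.013], [0.574, -0.02, -0.819]]
ft_force: [-1.4, -0.9, -0.1]
finger_gap: 0.0302
```

```bash
python3 st.py; python3 - <<'E'
from h import *
s=cam('scene');w=cam('wrist');t=cam('top')
import pickle;pickle.dump((s,w,t),open('c7.pkl','wb'))
a=cv2.resize(s['image'][130:250,210:370,::-1],(400,300),interpolation=cv2.INTER_CUBIC)
b=cv2.resize(w['image'][...,::-1],(800,600),interpolation=cv2.INTER_CUBIC)[:300]
c=cv2.resize(t['image'][95:245,165:365,::-1],(400,300),interpolation=cv2.INTER_CUBIC)
cv2.imwrite('pics/r3.png',np.vstack([b,np.hstack([a,c])]))
E
```

```text
25.7 [-0.101 -0.047  0.125  2.245  0.014  0.331 -1.616] [ 0.567 -0.06   0.148] gap 0.03021242613946741 F [-1.42  -0.886 -0.144]
[[ 0.817 -0.052  0.574]
 [-0.054 -0.998 -0.013]
 [ 0.574 -0.02  -0.819]]
lean 35.054904966801786 az -1.328354421428926 yang -92.95750339495628
```

View pics/r3.png

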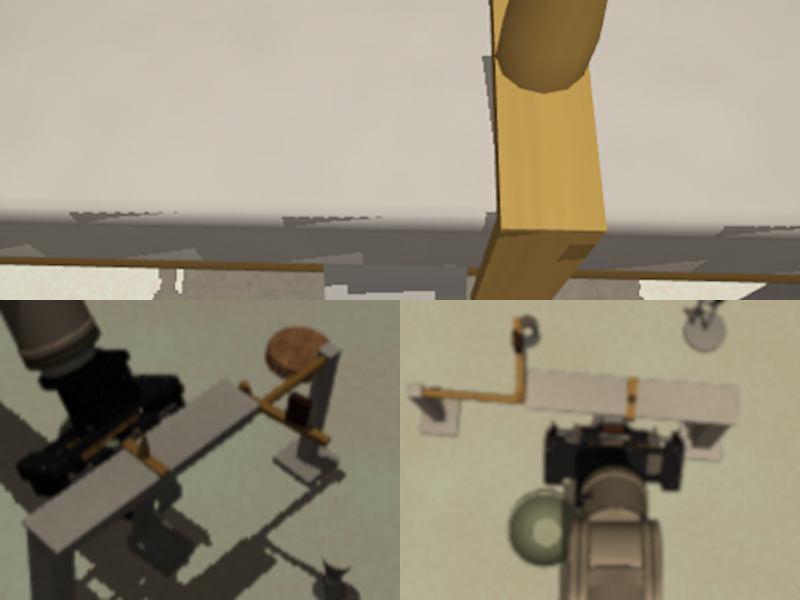

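Wrist view: clip front edge (500,230)–(605,231), carrier strap and hook edges at x = 325 and 467. Computing the remaining slide.

```bash
python3 - <<'E'
from h import *
import pickle
np.set_printoptions(precision=4,suppress=True)
W=lambda x,y:((x+.5)/1.5625-.5,(y+.5)/1.5625-.5)
s,w,t=pickle.load(open('c7.pkl','rb'));w6=pickle.load(open('c6.pkl','rb'))[1]
print(w['o'],w6['o'])
for z in(.248,.251,.254):
    a,b=onz(w,*W(500,230),z),onz(w,*W(605,231),z);print('clip',z,a,b,b-a)
def onx(c,u,v,x):
    o,d=ray(c,u,v);return o+d*(x-o[0])/d[0]
print('finial base',onz(w,*W(545,90),.252))
for p in((328,170),(458,166)): print('r2 far eave',onz(w6,*W(*p),.193))
for p in((322,222),(466,217)): print('r2 ridge',onz(w6,*W(*p),.2038))
for p in((325,266),(467,266)): print('r3 hook side',onz(w,*W(*p),.2), onz(w,*W(*p),.19))
print('mark from c0', )
E
```

```text
[ 0.5476 -0.0615  0.3055] [0.5643 0.1379 0.3053]
clip 0.248 [ 0.5757 -0.0745  0.248 ] [ 0.5748 -0.087   0.248 ] [-0.0009 -0.0125  0.    ]
clip 0.251 [ 0.5742 -0.0738  0.251 ] [ 0.5733 -0.0856  0.251 ] [-0.0008 -0.0118  0.    ]
clip 0.254 [ 0.5727 -0.0731  0.254 ] [ 0.5719 -0.0843  0.254 ] [-0.0008 -0.0112  0.    ]
finial base [ 0.5925 -0.0813  0.252 ]
r2 far eave [0.638  0.1531 0.193 ]
r2 far eave [0.6372 0.121  0.193 ]
r2 ridge [0.618  0.1531 0.2038]
r2 ridge [0.6174 0.1221 0.2038]
r3 hook side [ 0.5927 -0.0465  0.2   ] [ 0.597 -0.045  0.19 ]
r3 hook side [ 0.5909 -0.0772  0.2   ] [ 0.595  -0.0786  0.19  ]
mark from c0
```

19.7 mm remain. Sliding, holding for step 2, then opening.

>>> {"fn": "jog_arm", "kwargs": {"series": [[[255, 0, 8, 0, 0], [255, 0, 16, -1, 0], [255, 0, 20, -1, 0], [255, 0, 20, -1, 0], [255, 0, 20, -1, 0], [255, 0, 20, -1, 0], [255, 0, 20, -1, 0], [215, 0, 20, -1, 0], [180, 0, 20, -1, 0], [100, 0, 20, -1, 0], [0, 0, 20, -1, 0], [0, 0, 20, -1, 0], [0, 0, 20, -1, 0], [0, 0, 20, -1, 0], [0, 0, 20, -1, 0]]]}}

```text
t: 27.72
ee_pos: [0.5652, -0.0789, 0.1487]
ee_rot: [[0.817, -0.05, 0.574], [-0.053, -0.999, -0.012], [0.574, -0.02, -0.818]]
ft_force: [-0.2, 0.3, 0.0]
finger_gap: 0.0818
```

```bash
python3 st.py; python3 - <<'E'
from h import *
import pickle
np.set_printoptions(precision=4,suppress=True)
c=[cam(n) for n in('scene','wrist','top')];pickle.dump(c,open('c8.pkl','wb'))
w=c[1];im=w['image'];g=cv2.cvtColor(im,cv2.COLOR_RGB2GRAY).astype(int)
for v in(172,176,180,184,188):
    r=im[v,190:420].astype(int); d=np.abs(np.diff(r,axis=0)).max(1); print(v,[(190+i,int(d[i])) for i in np.argsort(-d)[:6]])
E
```

```text
27.725 [-0.093 -0.046  0.168  2.243 -0.074  0.334 -1.488] [ 0.565 -0.079  0.149] gap 0.08175156608782272 F [-0.24   0.341  0.022]
[[ 0.817 -0.05   0.574]
 [-0.053 -0.999 -0.012]
 [ 0.574 -0.02  -0.818]]
lean 35.067782900702596 az -1.2455673449045987 yang -92.88445155137732
172 [(np.int64(203), 31), (np.int64(273), 27), (np.int64(218), 25), (np.int64(274), 18), (np.int64(294), 16), (np.int64(219), 15)]
176 [(np.int64(273), 33), (np.int64(294), 30), (np.int64(219), 26), (np.int64(203), 24), (np.int64(220), 22), (np.int64(293), 20)]
180 [(np.int64(387), 75), (np.int64(272), 28), (np.int64(221), 24), (np.int64(293), 22), (np.int64(416), 22), (np.int64(220), 22)]
184 [(np.int64(388), 87), (np.int64(272), 41), (np.int64(293), 26), (np.int64(203), 23), (np.int64(222), 23), (np.int64(389), 16)]
188 [(np.int64(387), 86), (np.int64(203), 46), (np.int64(273), 46), (np.int64(221), 46), (np.int64(222), 41), (np.int64(223), 23)]
```

Released: hook sides in the wrist view put the seat at y≈-0.080 against the mark at -0.082, well within 10 mm. Backing off along the tool axis, then up to look down at the keeper.

>>> {"fn": "jog_arm", "kwargs": {"series": [[[0, 0, 0, -10, 0], [0, 0, 0, -30, 0], [0, 0, 0, -60, 0], [0, 0, 0, -100, 0], [255, 0, 0, -150, 0], [255, 0, 0, -198, 0], [255, 50, -48, -198, 0], [255, 100, -96, -198, 0], [255, 149, -144, -198, 0], [255, 149, -144, -198, 0], [255, 149, -144, -198, 0]]]}}

```text
t: 29.25
ee_pos: [0.5806, 0.0604, 0.3999]
ee_rot: [[0.817, -0.049, 0.575], [-0.051, -0.999, -0.012], [0.575, -0.02, -0.818]]
ft_force: [-0.1, -0.2, -0.6]
finger_gap: 0.025
```

```bash
python3 st.py; python3 - <<'E'
from h import *
import pickle
np.set_printoptions(precision=4,suppress=True)
c=[cam(n) for n in('scene','wrist','top')];pickle.dump(c,open('c9.pkl','wb'))
s,w,t=c
a=cv2.resize(s['image'][130:250,210:370,::-1],(400,300),interpolation=cv2.INTER_CUBIC)
b=cv2.resize(w['image'][...,::-1],(400,300),interpolation=cv2.INTER_AREA)
d=cv2.resize(t['image'][95:245,165:365,::-1],(400,300),interpolation=cv2.INTER_CUBIC)
# last picture, keep for decision
cv2.imwrite('pics/k1.png',np.vstack([np.hstack([b,a]),np.hstack([d,cv2.resize(w['image'][100:325,0:300,::-1],(400,300))])]))
for n,c in(('w',w),('s',s),('t',t)):
    h=cv2.cvtColor(c['image'],cv2.COLOR_RGB2HSV)
    m=(h[...,1]>110)&(h[...,0]>10)&(h[...,0]<30)&(h[...,2]>60)
    k,l,st,ce=cv2.connectedComponentsWithStats(m.astype('uint8'))
    for i in range(1,k):
        if st[i,4]>40: print(n,'brass',st[i],ce[i])
    m=(h[...,2]<60)&(h[...,1]>80)
    k,l,st,ce=cv2.connectedComponentsWithStats(m.astype('uint8'))
    for i in range(1,k):
        if 15<st[i,4]<5000 : print(n,'dark',st[i],ce[i])
p0=(.613,.066,.235);print([proj(w,p) for p in(p0,(.678,.07,.271),(.715,.07,.235))],proj(s,(.678,.07,.271)),proj(t,(.678,.07,.271)))
E
```

```text
29.25 [ 0.17  -0.205 -0.374  1.822  0.08   0.915 -1.876] [0.581 0.06  0.4  ] gap 0.024984681102574333 F [-0.073 -0.223 -0.574]
[[ 0.817 -0.049  0.575]
 [-0.051 -0.999 -0.012]
 [ 0.575 -0.02  -0.818]]
lean 35.100537522018 az -1.1966029924685495 yang -92.80632989985232
w brass [84  0 19  9 59] [92.9322  3.6441]
w brass [125   1  17  11  66] [132.5303   5.5758]
w brass [192   0  13  10  56] [197.7679   3.9286]
w brass [206   0  39  17 128] [221.5469   7.1484]
w brass [242   0  62  49 694] [276.121   24.1225]
w brass [322   0  28  35 200] [334.905  19.335]
w brass [483   0  18   9  45] [491.1778   5.0889]
w brass [56  2 14 13 47] [62.234   7.9149]
w brass [139   2  23   8  61] [149.9508   6.0984]
w brass [347   3  27  18 128] [360.6797  11.1641]
w brass [ 4  4 26 17 92] [14.9891 11.8043]
w brass [41  6 12 18 54] [46.1111 13.9444]
w brass [227   6  20  10  44] [235.1364  11.5   ]
w brass [300   6  22  22  86] [309.5465  15.6163]
w brass [340   7  14  17  69] [346.7536  14.4783]
w brass [433   6  22  11  63] [443.6825  10.6349]
w brass [ 80   9  30  18 164] [94.2195 17.5305]
w brass [109  
[... 8066 characters left out ...]
  17  56 378] [231.6746 206.7672]
t dark [385 192  10   9  44] [388.9773 195.75  ]
t dark [487 200   8  36 136] [489.2206 217.8824]
t dark [384 225   5   5  16] [385.8125 226.8125]
t dark [368 265   6   5  19] [370.2632 266.8421]
t dark [ 35 275  12  21  85] [ 42.1294 283.2   ]
t dark [  0 278  28  24 353] [ 13.2578 287.5411]
t dark [492 291   6  25  48] [494.0208 302.3542]
t dark [ 41 309   9  17  49] [ 46.3878 315.6122]
t dark [  0 317  28  27 517] [ 12.8897 327.8356]
t dark [253 330  27  54 489] [265.2065 353.8937]
t dark [455 335  10  16  59] [458.0508 341.1695]
[array([246.8921, 250.8879]), array([237.9667, 173.471 ]), array([238.7956, 153.7741])] [328.8678 169.2521] [222.8781 112.8788]
```

```bash
python3 - <<'E'
from h import *
import pickle
np.set_printoptions(precision=4,suppress=True)
s,w,t=pickle.load(open('c9.pkl','rb'))
h=cv2.cvtColor(w['image'],cv2.COLOR_RGB2HSV);m=(h[...,1]>110)&(h[...,0]>10)&(h[...,0]<30)&(h[...,2]>60)
for v in(155,160,165,200,206,212,218,224,230,236,242,248,254,260):
    c=np.where(m[v,225:262])[0]+225
    print(v,c.min(),c.max(),onz(w,c.min()-.5,v,.235),onz(w,c.max()+.5,v,.235))
z=w['image'][150:215,215:265,::-1];h2=h[150:215,225:256]
for v in range(166,202,3): print(v,[int(x) for x in w['image'][v,226:252].mean(1)])
E
```

```text
155 231 239 [0.7141 0.0787 0.235 ] [0.7135 0.0693 0.235 ]
160 232 239 [0.7083 0.0779 0.235 ] [0.7078 0.0695 0.235 ]
165 236 240 [0.7024 0.0739 0.235 ] [0.7021 0.0687 0.235 ]
200 235 244 [0.6644 0.0761 0.235 ] [0.6638 0.0661 0.235 ]
206 236 245 [0.6581 0.0753 0.235 ] [0.6575 0.0654 0.235 ]
212 237 245 [0.6518 0.0746 0.235 ] [0.6513 0.0657 0.235 ]
218 237 246 [0.6457 0.0748 0.235 ] [0.6452 0.065  0.235 ]
224 238 247 [0.6396 0.074  0.235 ] [0.6391 0.0643 0.235 ]
230 239 248 [0.6336 0.0732 0.235 ] [0.6331 0.0635 0.235 ]
236 240 249 [0.6277 0.0725 0.235 ] [0.6272 0.0629 0.235 ]
242 240 249 [0.6219 0.0727 0.235 ] [0.6214 0.0631 0.235 ]
248 238 253 [0.6162 0.0748 0.235 ] [0.6154 0.0596 0.235 ]
254 233 253 [0.6108 0.0798 0.235 ] [0.6097 0.0599 0.235 ]
260 233 253 [0.6052 0.0799 0.235 ] [0.6041 0.0602 0.235 ]
166 [201, 202, 202, 206, 146, 48, 50, 55, 55, 54, 55, 57, 58, 51, 30, 157, 198, 202, 201, 202, 203, 203, 201, 201, 202, 200]
169 [202, 201, 199, 204, 156, 71, 52, 58, 56, 56, 56, 55, 56, 53, 44, 94, 162, 198, 203, 202, 203, 202, 201, 201, 201, 202]
172 [201, 199, 199, 202, 175, 101, 49, 
[... 495 characters left out ...]
, 54, 55, 55, 56, 56, 57, 53, 37, 155, 184, 178, 133, 79, 68, 67, 80, 89]
187 [200, 201, 206, 188, 140, 88, 52, 38, 44, 44, 42, 41, 37, 29, 22, 24, 20, 55, 99, 106, 83, 106, 117, 114, 111, 107]
190 [200, 201, 201, 202, 206, 154, 93, 62, 27, 29, 30, 27, 27, 29, 28, 27, 25, 33, 112, 124, 123, 121, 118, 119, 117, 113]
193 [199, 198, 197, 197, 199, 205, 170, 103, 46, 24, 28, 30, 29, 28, 27, 25, 28, 21, 79, 118, 122, 122, 122, 120, 119, 114]
196 [199, 198, 199, 200, 199, 198, 203, 198, 135, 34, 24, 27, 28, 27, 29, 28, 27, 22, 55, 114, 124, 120, 119, 137, 176, 197]
199 [201, 201, 199, 197, 198, 199, 200, 180, 133, 113, 112, 112, 112, 112, 116, 123, 121, 139, 131, 178, 202, 204, 203, 200, 199, 199]
```

View pics/k1.png

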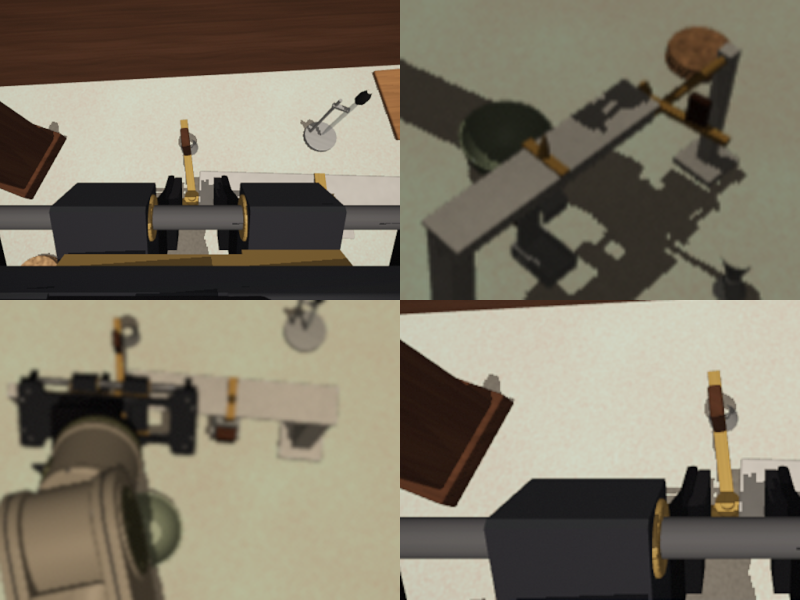

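The carrier hangs under the clip. The wrist view gives the arm midline: pivot about (0.610, 0.067), tab about (0.676, 0.072). Placing the closed fingers on the tab's right side, low beside it.

>>> {"fn": "jog_arm", "kwargs": {"series": [[[255, 12, 9, 40, 0], [255, 25, 17, 80, 0], [255, 25, 17, 117, 0], [255, 25, 17, 117, 0], [255, 12, 18, 135, 0], [255, 0, 18, 153, 0], [255, 0, 18, 153, 0], [255, 0, 18, 153, 0]]]}}

```text
t: 30.4
ee_pos: [0.6676, 0.0395, 0.2759]
ee_rot: [[0.816, -0.05, 0.576], [-0.053, -0.999, -0.013], [0.576, -0.02, -0.817]]
ft_force: [0.4, 0.2, 0.1]
finger_gap: -0.0
```

```bash
python3 st.py; cat > arc.py <<'E'
from h import *
np.set_printoptions(precision=1,suppress=True)
o=env.observe();R=o['ee_rot'];p=np.array([.6105,.067])
for f in(4,15,25,35,45,55,65,75,82,86,90):
    a=np.radians(f);er=np.array([np.cos(a),np.sin(a)]);et=np.array([-er[1],er[0]])
    d=.005+.0116*abs(er[1])+.015*abs(er[0]); c=p+.066*er-d*et+[.0105,0]*1
    tip=np.r_[c if f>20 else c-[.0105*(1-f/20),0],.256]
    tcp=tip-.022*R[:,2]; print(f,tip*1000,R.T@(tcp-o['ee_pos'])*1000)
E
python3 arc.py
```

```text
30.4 [ 0.178  0.052 -0.374  1.856  0.234  0.646 -1.961] [0.668 0.04  0.276] gap -4.2898222426186934e-05 F [0.429 0.191 0.055]
[[ 0.816 -0.05   0.576]
 [-0.053 -0.999 -0.013]
 [ 0.576 -0.02  -0.817]]
lean 35.20741584909679 az -1.2666789060611814 yang -92.89029486124863
4 [679.9  50.9 256. ] [ -2.  -11.6   1.2]
15 [687.9  62.4 256. ] [  3.9 -23.4   5.7]
25 [690.7  73.6 256. ] [  5.6 -34.8   7.1]
35 [688.8  85.2 256. ] [  3.4 -46.3   5.9]
45 [684.5  96.8 256. ] [ -0.7 -57.7   3.2]
55 [677.8 107.8 256. ] [ -6.7 -68.3  -0.8]
65 [668.7 117.6 256. ] [-14.7 -77.6  -6.1]
75 [657.5 125.6 256. ] [-24.2 -85.  -12.7]
82 [648.6 129.8 256. ] [-31.7 -88.8 -17.9]
86 [643.2 131.6 256. ] [-36.2 -90.3 -21. ]
90 [637.6 133.  256. ] [-40.8 -91.4 -24.3]
```

>>> {"fn": "jog_arm", "kwargs": {"series": [[[255, -2, -12, 1, 0], [255, 3, -23, 5, 0], [255, 5, -35, 7, 0], [255, 3, -46, 6, 0], [255, 0, -58, 3, 0], [255, -7, -68, -1, 0], [255, -15, -78, -6, 0], [255, -24, -85, -13, 0], [255, -32, -89, -18, 0], [255, -35, -90, -20, 0], [255, -35, -90, -20, 0]]]}}

```text
t: 31.78
ee_pos: [0.6328, 0.1317, 0.2733]
ee_rot: [[0.815, -0.05, 0.578], [-0.053, -0.999, -0.012], [0.577, -0.021, -0.816]]
ft_force: [8.0, 0.2, 1.8]
finger_gap: 0.0004
```

```bash
cat > kp.py <<'E'
from h import *
np.set_printoptions(precision=4,suppress=True)
for n,box in(('scene',(130,180,290,350)),('top',(110,150,170,245))):
    c=cam(n);cv2.imwrite('pics/tmp_%s.png'%n,c['image'][...,::-1]);h=cv2.cvtColor(c['image'],cv2.COLOR_RGB2HSV)
    m=(h[...,1]>110)&(h[...,0]>8)&(h[...,0]<30)&(h[...,2]>50)
    a=np.zeros_like(m);a[box[0]:box[1],box[2]:box[3]]=1;m&=a
    ys,xs=np.where(m)
    print(n,m.sum())
    for r in range(box[0],box[1],2):
        print(r,''.join('#' if v else ('o' if (c['image'][r,i].max()<60) else '.') for i,v in zip(range(box[2],box[3]),m[r,box[2]:box[3]])))
    for v in(.05,.066,.106):
        e=np.array([np.cos(np.radians(85.3)),np.sin(np.radians(85.3))]);q=np.array([.6105,.067])+v*e;print('closed arm pred',v,proj(c,[*q,.235]))
E
python3 st.py; python3 kp.py
```

```text
31.775 [ 0.05   0.02  -0.446  1.895  0.387  0.691 -2.254] [0.633 0.132 0.273] gap 0.0004223625534698312 F [8.013 0.238 1.783]
[[ 0.815 -0.05   0.578]
 [-0.053 -0.999 -0.012]
 [ 0.577 -0.021 -0.816]]
lean 35.28534235935067 az -1.147429838831802 yang -92.86066953374518
scene 117
130 .....ooooooooooooooooooooooooooooooooooooo..................
132 oooooooooooooooooooooooooooooooooooooooooo..................
134 oooooooooooooooooooooooooooooooooooooooooo..................
136 ooooooooooooooooooooooooooooooooooooooooooo.................
138 oooooooooooooooooooo..ooooooooooooooooooooo.................
140 oooooooooooooooooooooooo.....ooooooooooooooo................
142 oooooooooooooooooooooo........oooooooooooooo##..............
144 .ooooooooooooooooooooo........#ooooooooooooo#####...........
146 .oooooooooooooooooooooo.....####ooooooooooooo######.........
148 ...ooooooooooooo...........####oooooooooooooo####.ooo.......
150 ...........................####oooooooooooooooooooooooo.....
152 ...........................###ooooooooooooooooooooooooo.....
154 ...........................o#ooooooooo
[... 1960 characters left out ...]
ooo............
136 ooooooooooooooooooooooooooooooooooooooooooooooooooooooooooooooo............
138 oooooooooooooooooooooooooooooooooooooooo########...oooooooooooo............
140 oooooooooooooooooooooooooooooooooooooooo############ooooooooooo............
142 ooooooooooo...........oooooooooooooooooo############ooooooooooo............
144 oooooo.....................ooooooooooooo############ooooooooooo............
146 oooo.........................ooooooooooo...##.......ooooooooooo............
148 oo..............................oooooo###...........ooooooooooo............
closed arm pred 0.05 [206.5829 139.567 ]
closed arm pred 0.066 [200.6999 139.0997]
closed arm pred 0.106 [186.0004 137.9322]
```

8 N against the finger suggests the closed stop (friction alone would give about 2 N). A 3 mm further push will confirm it.

>>> {"fn": "jog_arm", "kwargs": {"series": [[[255, -1, 0, -1, 0], [255, -2.5, 0, -1.7, 0], [255, -2.5, 0, -1.7, 0]]]}}

```text
t: 32.25
ee_pos: [0.6313, 0.1317, 0.2745]
ee_rot: [[0.813, -0.05, 0.58], [-0.054, -0.999, -0.011], [0.58, -0.022, -0.814]]
ft_force: [19.6, -0.4, 0.9]
finger_gap: 0.0002
```

```bash
python3 st.py
```

```text
32.25 [ 0.05   0.014 -0.447  1.899  0.385  0.689 -2.254] [0.631 0.132 0.274] gap 0.00021633397843705618 F [19.628 -0.382  0.917]
[[ 0.813 -0.05   0.58 ]
 [-0.054 -0.999 -0.011]
 [ 0.58  -0.022 -0.814]]
lean 35.46845201761921 az -1.0725907583824663 yang -92.8655746594143
```

>>> {"fn": "jog_arm", "kwargs": {"series": [[[255, 6, 0, 4, 0], [255, 12, -1, 9, 0], [255, 35, -2, -23, 0], [255, 70, -3, -72, 0], [255, 30, 0, -100, 0], [255, -10, 2, -130, 0], [255, -52, 5, -159, 0], [255, -52, 5, -159, 0]]]}}

```text
t: 33.25
ee_pos: [0.4925, 0.1322, 0.3724]
ee_rot: [[0.816, -0.049, 0.576], [-0.051, -0.999, -0.013], [0.576, -0.019, -0.817]]
ft_force: [0.8, -0.4, -0.1]
finger_gap: 0.0003
```

```bash
python3 st.py; python3 - <<'E'
from h import *
import pickle
np.set_printoptions(precision=4,suppress=True)
c=[cam(n) for n in('scene','wrist','top')];pickle.dump(c,open('c10.pkl','wb'))
s,w,t=c;s0,t0=pickle.load(open('c0.pkl','rb'))
def m(c):
    h=cv2.cvtColor(c['image'],cv2.COLOR_RGB2HSV);return (h[...,1]>100)&(h[...,0]>8)&(h[...,0]<30)&(h[...,2]>45)
for n,c,b in(('scene',s,(130,182,295,350)),('top',t,(105,150,170,245)),('wrist',w,(0,383,0,511))):
    if n=='wrist': continue
    mm=m(c)
    print(n)
    for r in range(b[0],b[1],2): print(r,''.join('#' if mm[r,i] else('o' if c['image'][r,i].max()<60 else '.') for i in range(b[2],b[3])))
for v in(.03,.106):
    e=np.array([np.cos(np.radians(85.3)),np.sin(np.radians(85.3))]);q=np.array([.6105,.067])+v*e;print('closed pred',v,proj(s,[*q,.235]),proj(t,[*q,.235]),proj(w,[*q,.235]))
# dark grip block & clip in top; carrier expected
for lab,q in(('block top',(.571,-.080,.159)),('clip',(.599,-.082,.25))): print(lab,proj(t,q),proj(s,q))
h=cv2.cvtColor(t['image'],cv2.COLOR_RGB2HSV)
d=(h[150:175,255:310,2]<90)&(h[150:175,255:310,1]>100);ys,xs=np.where(d);print('block px',xs.mean()+255,ys.mean()+150,len(xs),onz(t,xs.mean()+255,ys.mean()+150,.159))
mk=m(t)[125:160,265:295];ys,xs=np.where(mk);print('clip now',xs.mean()+265,ys.mean()+125);mk=m(t0)[125:160,265:295];ys,xs=np.where(mk);print('clip then',xs.mean()+265,ys.mean()+125)
E
```

```text
33.25 [ 0.038 -0.369 -0.44   1.987  0.118  0.932 -2.09 ] [0.493 0.132 0.372] gap 0.0003294566291692579 F [ 0.757 -0.387 -0.054]
[[ 0.816 -0.049  0.576]
 [-0.051 -0.999 -0.013]
 [ 0.576 -0.019 -0.817]]
lean 35.1751135376056 az -1.254063356517481 yang -92.79238724309535
scene
130 .......................................................
132 .......................................................
134 .......................................................
136 .......................................................
138 .......................................................
140 .......................................................
142 ...........................##############..............
144 ........................#######oo############..........
146 .......................######ooooo############.........
148 ......................####oooooooo##########...........
150 ......................####ooooooo#########.............
152 .....................#####ooooooo############....o.....
154 ......................o##oooooooo############ooooo.....
156 .......................##oooooo##########
[... 2296 characters left out ...]
########################..................
145 .....................................####################..................
147 ...........................................................................
149 ...........................................................................
closed pred 0.03 [313.2886 161.4126] [213.9393 140.1513] [285.562  154.5695]
closed pred 0.106 [331.5419 148.2621] [186.0004 137.9322] [206.6819 152.844 ]
block top [278.2865 160.3561] [257.6576 208.4235]
clip [280.3401 143.9268] [266.199  191.8958]
block px 277.25454545454545 161.4181818181818 55 [ 0.5679 -0.077   0.159 ]
clip now 280.1666666666667 145.48039215686273
clip then 280.4555555555556 143.86666666666667
```

```bash
python3 -c "
from workcell import env
print(env.hand_in())"
```

```text
the job is handed in; nothing more can be done
None
```

I handed the job in at about t = 33 s of the 72 s allowed. The carrier hangs on the rail under the mark and the keeper is closed over the gap. The hand-in reports no verdict, so what follows is from my own checks.

**What I did:**
- The moves have no tilt axis, so I leaned the tool back to 35° by driving the wrist against its joint limit high above the table.
- A pink look-alike stood where the gripper body needed to be. I first pinched the grey carrier by its strap, set it down in open space, and regripped it on the wooden block.
- I hooked it on in the gap, slid it about 220 mm to the mark and let go. I then pushed the keeper's tab round to its closed stop and backed off.

**Last checks:**

| Check | Result |
|---|---|
| Carrier along the rail | hook seat at y ≈ -0.080, mark at ≈ -0.082 (about 2 mm off, 10 allowed) |
| Grip block | on the robot's side |
| Keeper | at its stop: push force rose from 8 to 20 N over a further 3 mm; arm in the top view matches the closed position |
| Robot | clear of everything, wrist force below 1 N |

**Doubtful or unchecked:**
- **Mark clip:** its column in the top view is unchanged, but its row centroid shifted 1.6 px. I put that down to the dark grip block falling in the same colour mask. I felt no contact there.
- **Joint 7:** it read 2.602–2.603 rad in size at two points, against a limit of 2.6. I saw no fault reported.
- **Bystanders:** I did not measure them again at the end. None of the pictures showed one disturbed.

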